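Peel a fresh sorting tray off the clinging stack

TASK

Three sorting trays are nested tightly in a stack and cling to one another. Lay the spatula that was left in the top tray flat across the two notches of the steel instrument rest and let go of it, then pinch the rim of the top tray at one corner and raise that corner first, a good 2 cm with the opposite corner still seated, so that the tray peels off while the two beneath stay nested. Finish still holding the peeled tray by its rim, level and still, centred over the blue bench pad and at least 10 cm above the bench; leave the beaker, the bottle and the slide box where they stand.

Things in the scene. Friction and masses are not known exactly. Their poses are not given: they have to be found in the camera images.
- tray_top: top one of three alike blue nested trays, rigid, 85 to 145 g: 210 (x) x 160 (y) x 38 mm high, corners bevelled at 45 degrees (bevel 42 mm long). A solid upright rim 9 mm thick, 14 mm deep (z 24 to 38) runs round the top; below it the walls lean in 20 degrees to a floor 171 x 121 mm, its top at z = 2 mm. Origin: centre of the underside; x along its length. At the start the rim top is 69 mm up
- corner1 (a point): top of the top tray's rim, mid-thickness, middle of the bevel at its +x +y corner (86.8, 61.8, 38 mm in the tray's frame). The rim there is 9 mm thick, faces upright and square to the 45 degree diagonal. corner3 is opposite
- corner2 (a point): the same at the -x +y corner; corner4 is opposite
- corner3 (a point): the same at the -x -y corner; corner1 is opposite
- corner4 (a point): the same at the +x -y corner; corner2 is opposite
- tray_second: second tray, loose, same; the top one sits in it 14 mm higher, rim on rim, the rims flush: fingers over 14 mm below the top pinch this one too. A sprung nib inside the middle of each side snaps over a bead of the tray above: about 2 N a side, free once that side is up 8 mm (3 to 6 N at a corner, over 8 N straight up). It clips into the bottom one 1.5 times as firmly. Origin: underside, 17 mm up
- tray_bottom: the bottom tray, same shape, fixed on a grey drip mat 260 x 210 x 3 mm; origin at the centre of the mat's underside, on the bench; x along the trays' length
- spatula: small lab spatula lying flat in the top tray, roughly along its length, 36 to 60 g. Dark handle 90 x 14 mm, 12 mm thick, thin steel shank and blade ahead of it (to x = 97 mm). Origin: middle of the handle's underside; x along the handle to the blade, z up. It balances about 6 mm ahead of the origin
- rest: fixed steel rest: foot 110 (x) x 70 x 5 mm, two upright plates 4 mm thick, 50 mm wide, at x = -30 and +30 mm, notched in the top edge: notch floor 50 mm above the bench, 18 mm wide, 25 mm at the mouth; horns up to 66 mm. Origin: underside of the foot. A spatula laid in it has its handle along this x, either way round, underside at z = 50 mm. Between the plates: 56 mm, free down to a bar 24 mm up
- pad: absorbent bench pad, 250 x 170 mm, pale blue with a dark blue border, 2 mm thick, fixed flat on the bench; origin at its centre
- beaker: empty glass beaker, 72 mm across, 95 mm high; bystander; origin at the centre of its underside
- bottle: amber reagent bottle with blue cap, 62 mm across, 125 mm high; bystander; origin at the centre of its underside
- slide_box: closed green slide box, 100 x 85 x 28 mm; bystander; origin at the centre of its underside

How it is judged:
On the way, in this order (a step that is already met when the one before it is completed fails the run):
1. the spatula lies in both notches of the rest, let go (x of spatula in the frame of rest between -0.024 and 0.024 m and y of spatula in the frame of rest between -0.006 and 0.006 m and z of spatula in the frame of rest between 0.045 and 0.055 m and angle between the x axis of spatula and the x axis of rest, either way round below 0.15 rad and angle between spatula's own z axis and vertical below 0.2 rad and contact force between spatula and the fingers below 0.05 N and linear speed of spatula below 0.03 m/s), for 0.2 s.
2. one corner of the top tray is raised 18 mm or more off the second tray while the opposite corner is still seated (within 8 mm) (((z of corner1 in the frame of tray_second above 0.07 m and z of corner3 in the frame of tray_second below 0.06 m) or (z of corner2 in the frame of tray_second above 0.07 m and z of corner4 in the frame of tray_second below 0.06 m) or (z of corner3 in the frame of tray_second above 0.07 m and z of corner1 in the frame of tray_second below 0.06 m) or (z of corner4 in the frame of tray_second above 0.07 m and z of corner2 in the frame of tray_second below 0.06 m))), for 0.1 s.
3. the top tray is clear of the second, which stays nested (z of tray_top in the frame of tray_second above 0.05 m and contact force between tray_top and tray_second below 0.02 N and distance between tray_second and tray_bottom below 0.024 m and angle between the z axis of tray_second and the z axis of tray_bottom, either way round below 0.06 rad), for 0.1 s.
At the end, for the whole second after the job is handed in: Tray held by the fingers alone: centre within 60 mm of the pad's centre in plan, underside 95 mm or more up, tilt under 0.2 rad, at rest. Spatula released in both notches (24 mm along, 6 mm across, 5 mm in height, 0.15 rad). Second tray still seated (7 mm, 0.06 rad) (horizontal distance between tray_top and pad below 0.06 m and height (world z) of tray_top above 0.095 m and angle between each of tray_top, spatula's own z axis and vertical below 0.2 rad and linear speed of tray_top below 0.03 m/s and angular speed of tray_top below 0.2 rad/s and contact force between tray_top and the fingers above 1 N and contact force between tray_top and tray_second below 0.02 N and contact force between tray_top and rest below 0.02 N and contact force between tray_top and beaker below 0.02 N and contact force between tray_top and bottle below 0.02 N and contact force between spatula and the arm below 0.05 N and contact force between spatula and the fingers below 0.05 N and x of spatula in the frame of rest between -0.024 and 0.024 m and y of spatula in the frame of rest between -0.006 and 0.006 m and z of spatula in the frame of rest between 0.045 and 0.055 m and angle between the x axis of spatula and the x axis of rest, either way round below 0.15 rad and distance between tray_second and tray_bottom below 0.024 m and angle between the z axis of tray_second and the z axis of tray_bottom, either way round below 0.06 rad); the arm keeps its last pose, push and grip.
It fails at once if the second tray is lifted out or tipped with the top one (distance between tray_second and tray_bottom above 0.029 m or angle between the z axis of tray_second and the z axis of tray_bottom, either way round above 0.1 rad).
It fails at once if a bystander is moved more than 20 mm or tipped (distance of any of beaker, bottle, slide_box from where it was at the start of the episode above 0.02 m or angle between any of beaker, bottle, slide_box's own z axis and vertical above 0.25 rad).
It also fails if it takes over 61 s, if anything falls off the work surface, if the arm or the gripper's body presses on something with over 40 N, if the wrist force passes 120 N, or if a joint passes its speed limit or range.

ROBOT

A 7-joint arm with a two-finger parallel gripper is mounted at the origin on the work surface. World frame = base frame: x ahead of the robot, y to its left, z up, the work surface at z = 0. Lengths are in m, angles in rad, forces in N, time in s.
With the tool pointing down it reaches from about 0.425 to 0.875 m from the base axis. Payload 4.7 kg.
Tool frame: the origin (TCP) lies at the very end of the fingers, on their centre line; the grasp point (between the pads) lies 19 mm behind it; y points along the fingers, x is the direction in which the jaws open and shut, and the axes are right-handed (so a half turn about y gives the same grasp; the last joint's range is limited). The gripper opens to 87 mm and grips with 3 to 60 N. Pads are 19 mm wide; open, the fingers measure 117 mm over their backs; the gripper's body (75 mm by 190 mm) begins 51 mm behind the grasp point.
Start: joints at [-1.221, 0.321, -0.07, 1.45, 0.023, 1.371, -0.057], TCP at [0.214, 0.614, 0.223] pointing down, gripper open.
Joint ranges: [-2.86, 2.86], [-0.3, 2.09], [-1.38, 1.24], [0.06, 2.45], [-1.56, 4.7], [0.09, 2.05], [-2.69, 2.69]. Speed limits (rad/s): [2.57, 2.57, 3.14, 3.14, 3.14, 3.14, 3.14].

INTERFACE

Orientations are given as a rotation vector (axis times angle).
In Python, from cell import arm, cams, job gives the robot as it stands.
- The arm moves only by the tool servo_tool, never from a script. Its arguments are lists of equal length, an entry for each row: "travel": the shift along the tool's x, y, z in cm, a list of three; "spin": the turn about the tool's y in rad; "gripper": the finger opening in cm, from 0 to 8.7. A call has 1 to 12 rows; each row shifts and turns the commanded pose from where the row before left it, along the tool's axes as they then stand; what a row does not reach is not made up. A row lasts 1/12 s, in which the tool goes at most 41.7 mm and 7.16 degrees, less where a joint would pass 70% of its speed; a pose out of reach is approached as far as the arm can. A call is refused whole if a number of a shift passes 4.17 or a number of a turn 0.125, either way. A call with a gripper value outside its range is refused whole. The fingers move at their own pace and stop on an object; "squeeze" is the grip in N (left out, the last holds). Time passes only in rows, so rows that do not move let the fingers close. It gives the time, the measured TCP pose, the force and the opening at its end, in the units of the state.
- arm.observe(): the state, without advancing time (a new reading comes with each control period).
- cams.read_camera(name): name is "scene" or "top"; returns (picture, depth): 420x560x3 uint8, red, green, blue; 420x560 float32, m along the optical axis (not along the pixel's ray), 0 where there is no reading.
- cams.get_calibration(name): a dict with "camera_matrix" (3x3 intrinsics, pixels), "dist" ([k1, k2, p1, p2, k3] as OpenCV has them; the pictures are not rectified), "R" (3x3) and "t" (3): a world point X has camera coordinates R X + t. Camera axes: x right, y down, z forward; pixel columns grow to the right and rows downward; lengths in m; the calibration is good to about 2 mm. A picture is of the moment at which its call begins. get_calibration takes no time and is no camera call.
- job.close_job(): hands the job in, once; it reports no verdict.
The state is a dict: "t": time; "qpos": joint angles; "dq": joint speeds; "effort": joint torques, N m; "ee_pos": TCP position; "orientation": TCP orientation; "contact_force": force on the tool from outside, world axes, zero at the start; "ft_torque": the same for the moment, N m; "finger_gap": finger opening in m.
Only numpy, scipy, OpenCV 4.12 (cv2) and the standard library are available. Lean on these libraries where they do the work, as an engineer would, in place of code of your own. Each camera call takes 0.05 s, during which the arm holds its last target.

## Working session

There is one attempt and no reset: what is moved stays moved. The work goes in short steps, Python scripts to look and compute and a tool call to move; the robot and the scene stay as the last step left them, time stands still between calls to the robot, and variables do not carry over. Pictures are saved under pics/ and viewed, and the job is handed in when it is done.

Besides the shell and the picture viewer there is one more tool, called after "Call:" in YAML: its name, and indented under it one key for each argument. servo_tool: Moves the arm, as the interface text tells. Its arguments: {"type":"object","properties":{"travel":{"type":"array"},"spin":{"type":"array"},"gripper":{"type":"array"},"squeeze":{"type":"number"}},"required":["travel","spin","gripper"]}

```bash
ls; mkdir -p pics; python3 - <<'E'
from cell import arm,cams,job
import cv2,numpy as np
for n in("scene","top"):
    p,d=cams.read_camera(n); cv2.imwrite(f"pics/{n}0.png",p[:,:,::-1]); np.save(f"{n}0.npy",d)
    c=cams.get_calibration(n); print(n,{k:np.round(v,4).tolist() for k,v in c.items()})
print(arm.observe())
E
```

```text
pics
scene {'camera_matrix': [[436.4128, 0.0, 280.1302], [0.0, 436.4128, 207.0341], [0.0, 0.0, 1.0]], 'dist': [-0.003, 0.0, 0.0, 0.0, 0.0], 'R': [[0.2366, 0.9715, 0.0166], [0.7124, -0.1618, -0.6829], [-0.6607, 0.1734, -0.7303]], 't': [-0.1208, -0.3924, 1.6128]}
top {'camera_matrix': [[427.3488, 0.0, 288.2267], [0.0, 427.3488, 217.8887], [0.0, 0.0, 1.0]], 'dist': [-0.0269, 0.0, 0.0, 0.0, 0.0], 'R': [[0.023, -0.9996, -0.0166], [-0.9986, -0.0222, -0.0487], [0.0483, 0.0177, -0.9987]], 't': [-0.0313, 0.6072, 0.9917]}
{'t': 0.1, 'qpos': array([-1.22088703,  0.3217413 , -0.0701145 ,  1.45152222,  0.02258877,
        1.37082759, -0.0569217 ]), 'dq': array([-0.00010487, -0.00208824, -0.00017821, -0.00257366,  0.00022979,
       -0.00269432,  0.00136821]), 'effort': array([-7.29861422e-04, -4.92567551e+01, -4.06101560e-01, -3.13399923e+01,
       -6.43468439e-02,  3.95039935e-02,  6.10413053e-05]), 'ee_pos': array([0.21405903, 0.61321998, 0.2215915 ]), 'orientation': array([-1.35062267, -0.95741645,  0.95965399]), 'contact_force': array([0.23852956, 0.04539398, 0.68029331]), 'ft_torque': array([ 0.04989974,  0.00748664, -0.04203632]), 'finger_gap': 0.0868042160652124}
```

View pics/scene0.png

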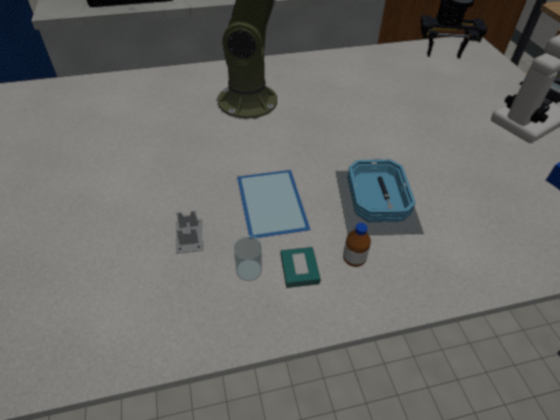

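View pics/top0.png

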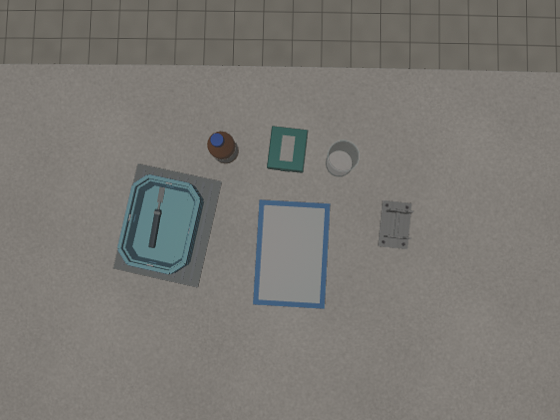

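The scene view shows the nested trays at about (382,190) with the spatula inside. The pad is at (272,203), the rest at (189,232), the beaker at (248,258), the slide box at (300,266) and the bottle at (357,245). The top view shows the trays at (160,225), the spatula along (153,245)–(162,190), the pad at (292,254) and the rest at (395,225).

```bash
cat > h.py <<'E'
import cv2,numpy as np
from cell import arm,cams,job
from scipy.spatial.transform import Rotation as Ro
C={n:cams.get_calibration(n) for n in("scene","top")}
def ray(n,uv,z):
    c=C[n];uv=np.array(uv,float).reshape(-1,1,2)
    p=cv2.undistortPoints(uv,np.array(c["camera_matrix"]),np.array(c["dist"])).reshape(-1,2)
    R=np.array(c["R"]);t=np.array(c["t"])
    o=-R.T@t; d=np.c_[p,np.ones(len(p))]@R
    return o+d*((z-o[2])/d[:,2])[:,None]
def proj(n,X):
    c=C[n];return cv2.projectPoints(np.array(X,float).reshape(-1,1,3),cv2.Rodrigues(np.array(c["R"]))[0],np.array(c["t"]),np.array(c["camera_matrix"]),np.array(c["dist"]))[0].reshape(-1,2)
def grab(n,name):
    p,d=cams.read_camera(n);b=p[:,:,::-1].copy();cv2.imwrite(f"pics/{name}.png",b);return b,d
def crop(b,x0,y0,x1,y1,k,name):
    cv2.imwrite(f"pics/{name}.png",cv2.resize(b[y0:y1,x0:x1],None,fx=k,fy=k,interpolation=cv2.INTER_CUBIC))
E
python3 - <<'E'
from h import *
b=cv2.imread("pics/top0.png"); crop(b,105,155,235,295,4,"c1"); crop(b,360,190,430,260,8,"c2")
s=cv2.imread("pics/scene0.png"); crop(s,330,145,430,240,6,"c3"); crop(s,165,200,215,260,8,"c4")
E
```

```text
(no output)
```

View pics/c1.png

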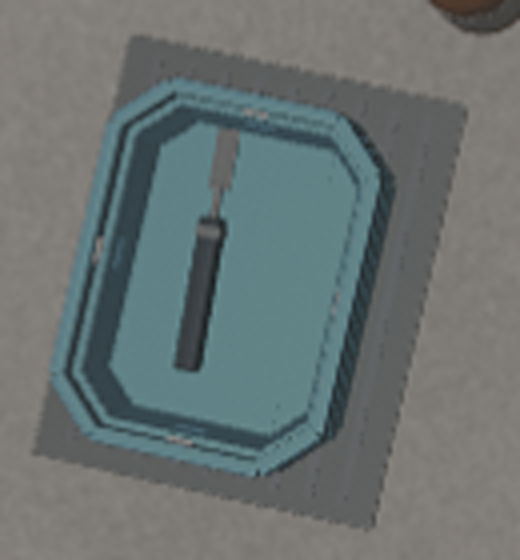

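View pics/c2.png

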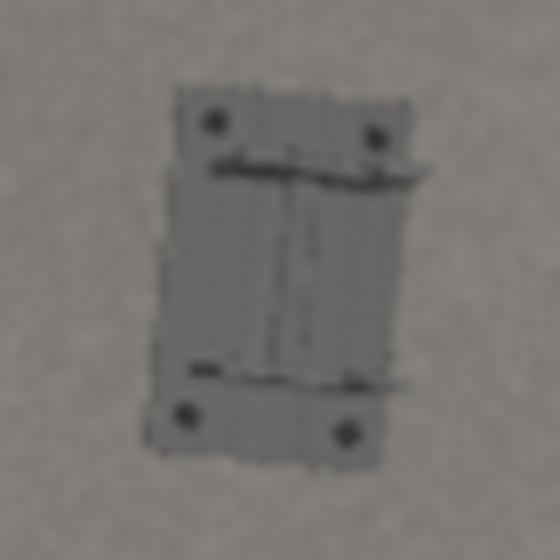

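View pics/c3.png

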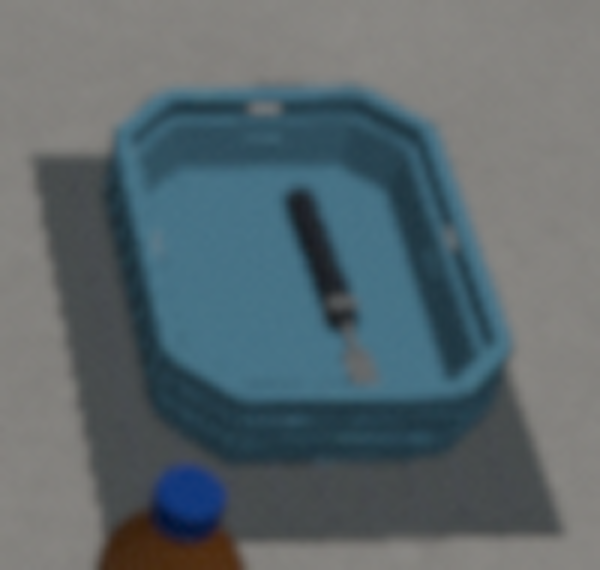

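View pics/c4.png

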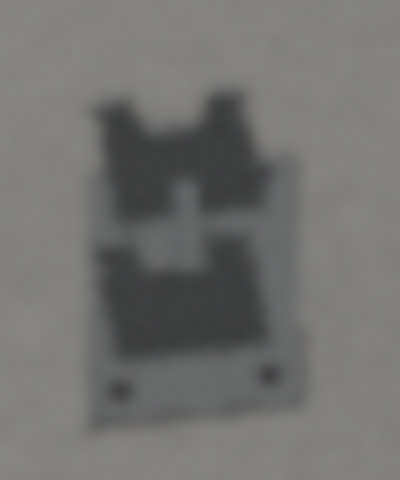

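```bash
cat >> h.py <<'E'
def cloud(n,d):
    c=C[n];v,u=np.nonzero(d>0)
    p=cv2.undistortPoints(np.c_[u,v].astype(float).reshape(-1,1,2),np.array(c["camera_matrix"]),np.array(c["dist"])).reshape(-1,2)
    return u,v,(np.c_[p,np.ones(len(p))]*d[v,u][:,None]-np.array(c["t"]))@np.array(c["R"])
def rect(P):
    r=cv2.minAreaRect(np.array(P,np.float32)[:,:2]*1000); b=cv2.boxPoints(r)
    e=[b[1]-b[0],b[2]-b[1]]; l=max(e,key=np.linalg.norm)
    return np.round(r[0],1),np.round(sorted(r[1]),1),round(float((np.arctan2(l[1],l[0])+np.pi/2)%np.pi-np.pi/2),4)
E
python3 - <<'E'
from h import *
for n in("top","scene"):
    b=cv2.imread(f"pics/{n}0.png"); d=np.load(f"{n}0.npy"); u,v,P=cloud(n,d); x,y,z=P.T
    if n=="top":
        bench=(abs(x-.5)<.05)&(abs(y+.3)<.05)
    else: bench=(abs(x-.5)<.05)&(abs(y+.3)<.05)
    print(n,"bench z",z[bench].mean(),z[bench].std())
    s=(z>.062)&(z<.076)&(x>.35)&(x<.75)&(y>.15)&(y<.5)
    print("rim depth",s.sum(),rect(P[s]), 'z',np.median(z[s]))
    hsv=cv2.cvtColor(b,cv2.COLOR_BGR2HSV)
    # tray blue mask restricted to rim height
    # handle: dark
    dark=(hsv[v,u,2]<75)&(x>.35)&(x<.75)&(y>.15)&(y<.5)&(z>.036)&(z<.052)
    print("dark n",dark.sum(), rect(P[dark]) if dark.sum()>3 else '')
    # pad border
    bl=(hsv[v,u,0]>95)&(hsv[v,u,0]<125)&(hsv[v,u,1]>120)&(z<.02)&(abs(y)<.25)&(x>.2)&(x<.8)
    M=np.zeros(b.shape[:2],np.uint8);M[v[bl],u[bl]]=1
    k,L,S,_=cv2.connectedComponentsWithStats(M);i=1+np.argmax(S[1:,4]);vv,uu=np.nonzero(L==i)
    print("pad",rect(ray(n,np.c_[uu,vv],.002)))
    for nm,h in(("beaker",.095),("bottle",.125),("box",.028)):
        pass
    q=(z>.08)&(x>.5)&(x<1)&(y>-.3)&(y<.4)
    print("tall",[(rect(P[q&(y<.05)])),(rect(P[q&(y>.05)]))])
    r=(z>.045)&(z<.075)&(y<-.15)&(y>-.35)&(x>.4)&(x<.75); print("rest upper",r.sum(),rect(P[r]) if r.sum()>3 else'')
E
```

```text
top bench z -0.0014535006251522977 0.00200707318368718
rim depth 1290 (array([621.4, 264.9]), array([166.3, 285.4]), -0.2279) z 0.06803697526406843
dark n 593 (array([584.8, 266.8]), array([148.8, 201.5]), -0.1937)
pad (array([454.6, -23.5]), array([107.5, 165.4]), 1.5376)
tall [(array([ 743.9, -136.3]), array([69. , 70.1]), 1.1306), (array([766.8, 136.5]), array([54. , 55.3]), -0.8851)]
rest upper 115 (array([ 659.3, -230.8]), array([ 74.7, 221.6]), 0.5826)
scene bench z -0.0007044716453067705 0.001853179392760438
rim depth 680 (array([586.7, 271. ]), array([161.4, 212.9]), -0.2026) z 0.06706084347229606
dark n 409 (array([602.4, 265.6]), array([156.2, 183.3]), -0.1853)
pad (array([524.3, -29.5]), array([164.3, 241.7]), -0.0378)
tall [(array([ 743.1, -137.7]), array([68.8, 71.8]), -0.2079), (array([773.4, 132.8]), array([44. , 54.1]), 1.2196)]
rest upper 207 (array([ 657.6, -233.5]), array([ 78.7, 224. ]), 0.5759)
```

```bash
python3 - <<'E'
from h import *
def big(M,seed=None):
    k,L,S,c=cv2.connectedComponentsWithStats(M.astype(np.uint8));i=1+np.argmax(S[1:,4]);vv,uu=np.nonzero(L==i);return np.c_[uu,vv].astype(float),S[i]
for n in("top","scene"):
    b=cv2.imread(f"pics/{n}0.png"); d=np.load(f"{n}0.npy"); u,v,P=cloud(n,d); x,y,z=P.T
    s=(z>.060)&(z<.076)&(x>.45)&(x<.70)&(y>.15)&(y<.38)
    M=np.zeros(b.shape[:2],np.uint8);M[v[s],u[s]]=1; uv,S=big(M)
    print("rim px->z.069",rect(ray(n,uv,.069)),S)
    hsv=cv2.cvtColor(b,cv2.COLOR_BGR2HSV)
    M=np.zeros(b.shape[:2],bool)
    if n=="top":M[205:255,140:165]=1
    else:M[173:202,374:392]=1
    for th in(60,75):
        uv,S=big(M&(hsv[...,1]<90)&(b.max(2)<th) if n=="top" else M&(b.max(2)<th+10)); print("handle",th,S,rect(ray(n,uv,.045)))
    bl=(hsv[...,0]>95)&(hsv[...,0]<125)&(hsv[...,1]>100)
    W=np.zeros_like(bl)
    if n=="top":W[190:320,245:340]=1
    else:W[160:245,230:315]=1
    uv,S=big(bl&W);print("pad",rect(ray(n,uv,.002)),S)
    # rest foot
    g=cv2.cvtColor(b,cv2.COLOR_BGR2GRAY)
    if n=="top":
        print(g[190:260:10,360:430:7])
        W=np.zeros_like(bl);W[195:255,372:420]=1
        bg=np.median(g[190:200,360:430]);print(bg)
        for k in(10,15):
            uv,S=big(W&(g<bg-k));print("foot",k,rect(ray(n,uv,.005)),S)
        W[:]=0;W[160:295,108:225]=1
        uv,S=big(W&(cv2.medianBlur(g,3)<112));print("mat+tray",rect(ray(n,uv,.003)),S)
E
```

```text
rim px->z.069 (array([586.4, 271.9]), array([163.2, 210.3]), -0.1931) [ 117  175   84   99 1340]
handle 60 [153 210   8  38  65] (array([575.1, 283. ]), array([ 4.6, 86.3]), -0.1294)
handle 75 [149 209  13  39 215] (array([576.5, 288. ]), array([15.6, 88.6]), -0.1501)
pad (array([523.7, -26.2]), array([167.3, 246.9]), -0.035) [ 253  200   77  108 1359]
[[125 126 126 126 124 126 124 123 126 124]
 [120 125 124 118 115 128 125 126 125 128]
 [125 122 124 111  67  85  99 108 127 125]
 [122 122 122 106 102  93 103 102 127 128]
 [125 124 122 102 103 102 101 118 123 127]
 [129 127 126  98 102 103 103 124 125 122]
 [128 124 127 127 123 125 124 123 124 127]]
125.0
foot 10 (array([ 599.3, -271.2]), array([ 78.2, 111.5]), -0.0824) [ 377  200   37   49 1415]
foot 15 (array([ 599. , -271.1]), array([ 74.8, 111.3]), -0.0702) [ 378  201   35   48 1373]
mat+tray (array([586.3, 272.4]), array([212.4, 261.3]), -0.1884) [ 113  164  109  124 3447]
rim px->z.069 (array([592.2, 268.1]), array([161.9, 215.8]), -0.1964) [349 160  67  55 753]
handle 60 [378 177  11  23  86] (array([581. , 283.7]), array([12.3, 89.6]), -0.1458)
handle 75 [378 177  11  23 109] (array([581. , 283.8]), array([14.6, 90.1]), -0.1452)
pad (array([523.3, -29.3]), array([165.8, 245.1]), -0.0375) [238 171  72  66 618]
```

```bash
python3 - <<'E'
from h import *
f=lambda L,x0,y0,k:[(x0+(a+.5)/k-.5,y0+(c+.5)/k-.5) for a,c in L]
dots=f([(214,122),(376,138),(187,415),(347,433)],360,190,8)
X=ray("top",dots,.005)*1000;print(X[:,:2].round(1),X.mean(0).round(1)); 
a=X[0]+X[1]-X[2]-X[3];print(np.arctan2(a[1],a[0]))
corn=f([(178,90),(411,98),(145,456),(381,470)],360,190,8)
X=ray("top",corn,.005)*1000;print(X[:,:2].round(1),X.mean(0).round(1));a=X[0]+X[1]-X[2]-X[3];print(np.arctan2(a[1],a[0]))
# scene notch floors corners: near plate (x=+30) and far plate
sc=f([(138,133),(207,127),(150,270),(210,268)],165,200,8); X=ray("scene",sc,.050)*1000;print(X.round(1),X.mean(0))
dn=f([(121,389),(270,374)],165,200,8);print(ray("scene",dn,.005)*1000)
ft=f([(90,430),(302,405)],165,200,8);print(ray("scene",ft,.005)*1000)
b=cv2.imread("pics/scene0.png");crop(b,170,205,215,255,12,"c5")
E
```

```text
[[ 644.5 -249.6]
 [ 640.8 -297.7]
 [ 557.4 -242.7]
 [ 553.2 -290. ]] [ 599. -270.    5.]
-0.08359556836494444
[[ 653.7 -238.8]
 [ 652.9 -308. ]
 [ 545.1 -230.4]
 [ 542.5 -300.1]] [ 598.5 -269.3    5. ]
-0.07381069408946588
[[ 568.6 -282.1   50. ]
 [ 571.  -259.8   50. ]
 [ 628.4 -283.5   50. ]
 [ 631.8 -264.9   50. ]] [ 599.95328008 -272.58941267   50.        ]
[[ 637.82342862 -300.21403736    5.        ]
 [ 642.4738324  -252.44183864    5.        ]]
[[ 652.32025639 -311.30120428    5.        ]
 [ 657.4909967  -243.78716339    5.        ]]
```

View pics/c5.png

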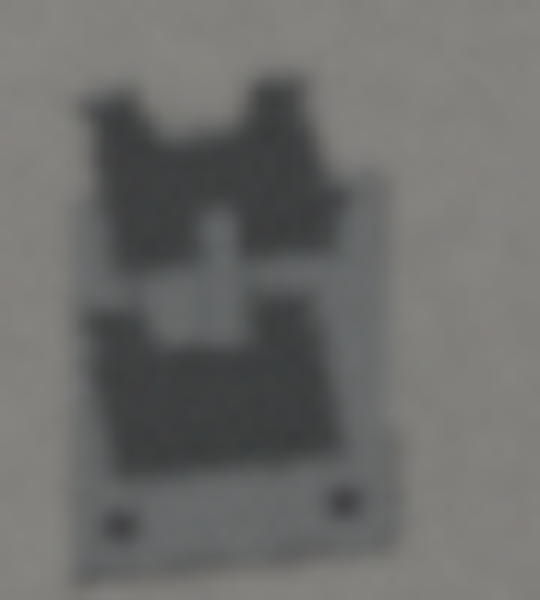

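```bash
cat >> h.py <<'E'
def state():
    s=arm.observe();R=Ro.from_rotvec(s["orientation"]).as_matrix();return s,R
def plan(target,jaw=None):
    """shift in cm (tool axes, before any spin) and spin about tool y to bring jaw line to angle jaw"""
    s,R=state();p=s["ee_pos"]
    print("t",round(s["t"],2),"tcp",(p*1000).round(1),"gap",round(s["finger_gap"]*1000,1),"F",s["contact_force"].round(2),"q",s["qpos"].round(2))
    print("axes x",R[:,0].round(3),"y",R[:,1].round(3),"z",R[:,2].round(3),"jaw yaw",round(float(np.arctan2(R[1,0],R[0,0])),4))
    if target is not None:print("shift cm",(R.T@(np.array(target)-p)*100).round(2))
    if jaw is not None:
        y=np.arctan2(R[1,0],R[0,0]);d=(jaw-y+np.pi/2)%np.pi-np.pi/2
        # spin a about tool y (y down => world yaw -a)
        sg=np.sign(R[2,1]);print("spin",round(float(sg*d),4),"alt",round(float(sg*d-np.sign(sg*d)*np.pi),4))
E
python3 - <<'E'
from h import *
plan([.583,.286,.15],-.147+np.pi/2)
E
```

```text
t 0.1 tcp [214.1 613.2 221.6] gap 86.8 F [0.24 0.05 0.68] q [-1.22  0.32 -0.07  1.45  0.02  1.37 -0.06]
axes x [ 0.33   0.944 -0.002] y [-0.    -0.002 -1.   ] z [-0.944  0.33  -0.   ] jaw yaw 1.235
shift cm [-18.73   7.19 -45.62]
spin -0.1888 alt 2.9528
```

Call:
servo_tool:
  travel:
    - [-1.56,0.2,-3.8]
    - [-1.56,0.2,-3.8]
    - [-1.56,0.2,-3.8]
    - [-1.56,0.2,-3.8]
    - [-1.56,0.2,-3.8]
    - [-1.56,0.2,-3.8]
    - [-1.56,0.2,-3.8]
    - [-1.56,0.2,-3.8]
    - [-1.56,0.2,-3.8]
    - [-1.56,0.2,-3.8]
    - [-1.56,0.2,-3.8]
    - [-1.56,0.2,-3.8]
  spin: [0,0,0,0,0,0,0,0,0,0,0,0]
  gripper: [8,7,6,5,4,4,4,4,4,4,4,4]

```text
t: 1.1
ee_pos: [0.584, 0.2851, 0.1981]
orientation: [-1.349, -0.958, 0.959]
contact_force: [0.4, 1.1, 0.5]
finger_gap: 0.0401
```

Call:
servo_tool:
  travel:
    - [0,0,0]
    - [0,0,0]
    - [0,0,0]
  spin: [-0.095,-0.094,0]
  gripper: [4,4,4]

```text
t: 1.35
ee_pos: [0.5834, 0.2855, 0.1977]
orientation: [-1.275, -1.099, 1.102]
contact_force: [0.6, 0.6, -0.0]
finger_gap: 0.0395
```

```bash
python3 - <<'E'
from h import *
plan([.583,.286,.15],-.147+np.pi/2)
b,d=grab("top","t1");crop(b,105,155,235,295,4,"t1c");b,d=grab("scene","s1");crop(b,330,100,430,230,5,"s1c")
E
```

```text
t 1.35 tcp [583.4 285.5 197.7] gap 39.5 F [ 0.6   0.56 -0.01] q [-0.63  0.33  0.18  1.49 -0.06  1.32  0.97]
axes x [ 0.146  0.989 -0.001] y [-0.001 -0.001 -1.   ] z [-0.989  0.146  0.001] jaw yaw 1.4243
shift cm [0.04 4.77 0.04]
spin 0.0005 alt -3.1411
```

View pics/s1c.png

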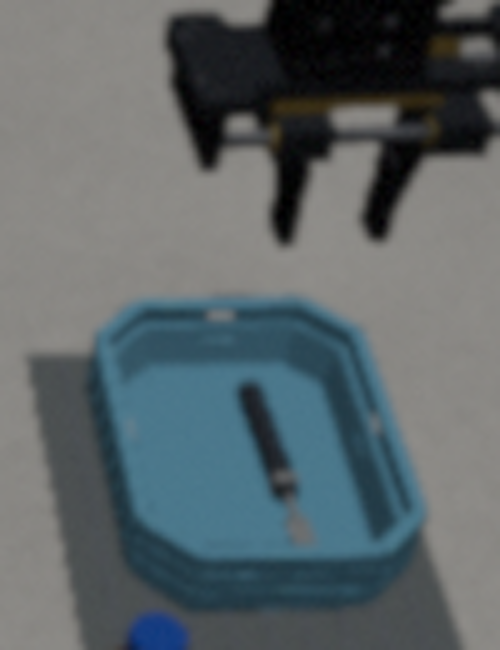

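View pics/t1c.png

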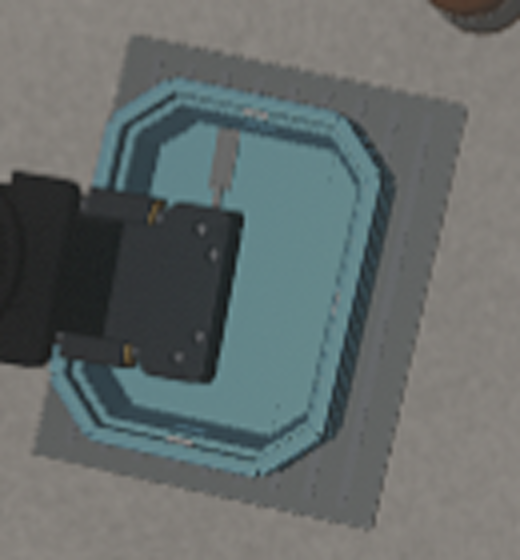

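```bash
python3 - <<'E'
from h import *
s,R=state();print(proj("scene",[s["ee_pos"]]))
E
```

```text
[[395.3510448  145.76775186]]
```

Call:
servo_tool:
  travel:
    - [0,3,0]
    - [0,3,0]
    - [0,3,0]
    - [0,3,0]
    - [0,2,0]
    - [0,1.5,0]
    - [0,0.7,0]
    - [0,0,0]
  spin: [0,0,0,0,0,0,0,0]
  gripper: [4,4,4,4,4,4,4,4]

```text
t: 2.12
ee_pos: [0.5818, 0.2871, 0.0353]
orientation: [-1.274, -1.098, 1.102]
contact_force: [0.7, -0.0, 0.2]
finger_gap: 0.0401
```

Call:
servo_tool:
  travel:
    - [0,0,0]
    - [0,0,0]
    - [0,0,0]
    - [0,0,0]
    - [0,0,0]
    - [0,0,0]
  spin: [0,0,0,0,0,0]
  gripper: [3,2,1,0.5,0.5,0.5]
  squeeze: 20

```text
t: 2.62
ee_pos: [0.5834, 0.2869, 0.0372]
orientation: [-1.275, -1.101, 1.099]
contact_force: [0.3, -0.3, 1.0]
finger_gap: 0.014
```

```bash
python3 - <<'E'
from h import *
plan(None)
b,d=grab("top","t2");crop(b,105,155,235,295,4,"t2c");b,d=grab("scene","s2");crop(b,330,100,430,230,5,"s2c")
E
```

```text
t 2.62 tcp [583.4 286.9  37.2] gap 14.0 F [ 0.28 -0.3   0.98] q [-0.62  0.46  0.16  1.65 -0.08  1.03  0.99]
axes x [0.146 0.989 0.001] y [ 0.001  0.001 -1.   ] z [-0.989  0.146 -0.001] jaw yaw 1.4239
```

View pics/s2c.png

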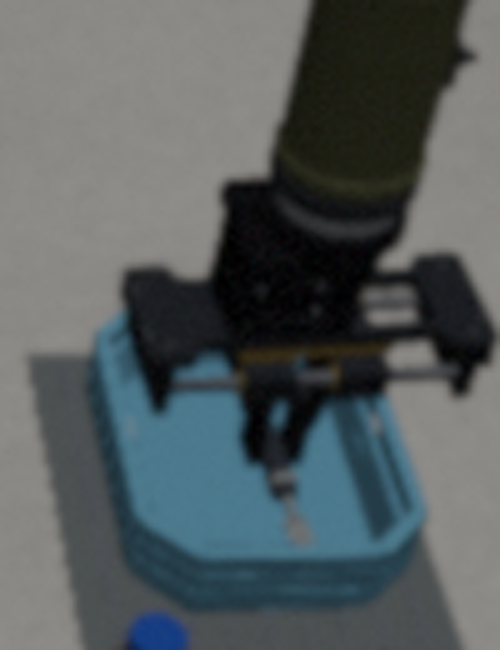

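Gripped: the gap of 14.0 mm matches the handle width, and the crop shows the fingers closed on the handle at about (275,450). Next I lift.

Call:
servo_tool:
  travel:
    - [0,0,0]
    - [0,-0.5,0]
    - [0,-1.5,0]
    - [0,-3,0]
    - [0,-3,0]
    - [0,-3,0]
    - [0,-2,0]
    - [0,-0.5,0]
  spin: [0,0,0,0,0,0,0,0]
  gripper: [0.5,0.5,0.5,0.5,0.5,0.5,0.5,0.5]
  squeeze: 40

```text
t: 3.38
ee_pos: [0.5851, 0.2875, 0.1763]
orientation: [-1.277, -1.106, 1.095]
contact_force: [0.8, 0.9, -0.5]
finger_gap: 0.0137
```

```bash
python3 - <<'E'
from h import *
plan([.5985,-.271,.15],1.4918)
b,d=grab("scene","s3");crop(b,330,70,430,200,5,"s3c")
E
```

```text
t 3.38 tcp [585.1 287.5 176.3] gap 13.7 F [ 0.83  0.95 -0.48] q [-0.64  0.34  0.17  1.52 -0.06  1.28  0.97]
axes x [0.146 0.989 0.004] y [ 0.006  0.003 -1.   ] z [-0.989  0.146 -0.006] jaw yaw 1.4238
shift cm [-55.06   2.45  -9.49]
spin -0.068 alt 3.0736
```

View pics/s3c.png

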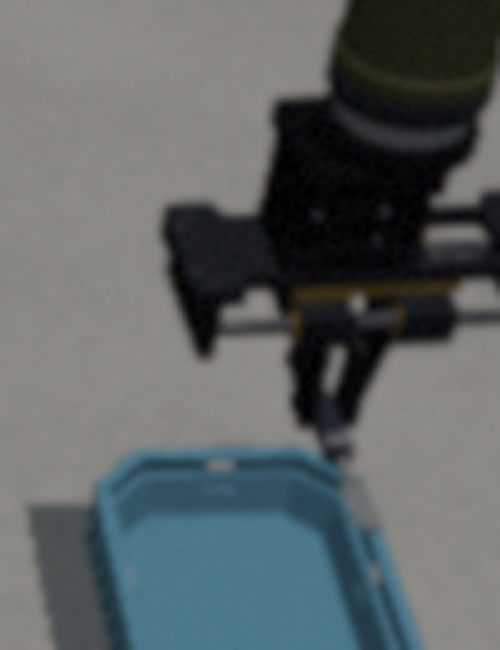

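The crop shows the spatula held, blade at (360,500). Next I carry it to the rest.

Call:
servo_tool:
  travel:
    - [-1.5,0,-0.25]
    - [-3,0,-0.5]
    - [-3.5,0,-0.6]
    - [-3.5,0,-0.6]
    - [-3.5,0,-0.6]
    - [-3.5,0,-0.6]
    - [-3.5,0,-0.6]
    - [-3.5,0,-0.6]
    - [-3.5,0,-0.6]
    - [-3.5,0,-0.6]
    - [-3.5,0,-0.6]
    - [-3.5,0,-0.6]
  spin: [0,0,0,0,0,0,0,0,0,0,0,0]
  gripper: [0.5,0.5,0.5,0.5,0.5,0.5,0.5,0.5,0.5,0.5,0.5,0.5]

```text
t: 4.43
ee_pos: [0.5895, -0.1167, 0.169]
orientation: [-1.272, -1.096, 1.102]
contact_force: [0.5, 0.6, -0.1]
finger_gap: 0.0134
```

Call:
servo_tool:
  travel:
    - [-3.5,0,-0.6]
    - [-3.5,0,-0.6]
    - [-3.5,0.5,-0.6]
    - [-3,0.5,-0.5]
    - [-2,0.5,-0.5]
    - [0,0.5,0]
    - [0,0,0]
    - [0,0,0]
  spin: [0,0,0,0,0,-0.068,0,0]
  gripper: [0.5,0.5,0.5,0.5,0.5,0.5,0.5,0.5]

```text
t: 5.1
ee_pos: [0.5951, -0.2712, 0.149]
orientation: [-1.242, -1.147, 1.15]
contact_force: [-0.1, 1.8, -0.5]
finger_gap: 0.0131
```

```bash
python3 - <<'E'
from h import *
plan([.5985,-.271,.15],1.4918)
b,d=grab("scene","s4");crop(b,130,130,230,260,5,"s4c");b,d=grab("top","t4");crop(b,350,150,440,270,5,"t4c")
s,R=state();print(proj("scene",[s["ee_pos"]]))
E
```

```text
t 5.1 tcp [ 595.1 -271.2  149. ] gap 13.1 F [-0.14  1.8  -0.45] q [ 0.04  0.39  0.45  1.55 -0.18  1.25  2.  ]
axes x [0.081 0.997 0.001] y [-0.004  0.002 -1.   ] z [-0.997  0.081  0.004] jaw yaw 1.4894
shift cm [ 0.05 -0.1  -0.34]
spin -0.0024 alt 3.1392
[[181.64837221 196.12915409]]
```

View pics/s4c.png

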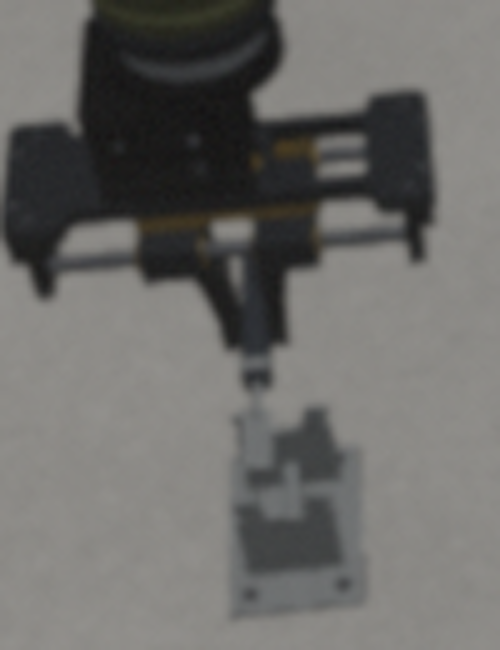

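View pics/t4c.png

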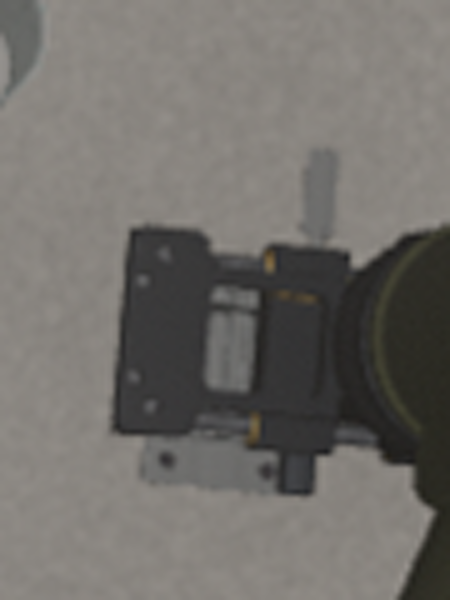

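```bash
python3 - <<'E'
from h import *
s,R=state();p=s["ee_pos"];ax=-R[:,2]; up=np.array([0,0,1.])
q=lambda a,dz:p+ax*a+up*dz
f=lambda a,c,x0,y0,k:(x0+(a+.5)/k-.5,y0+(c+.5)/k-.5)
# spatula pts under nominal: origin 6mm behind the grip; underside dz -4mm
N={"front bottom":q(39,-0) if 0 else q(.039,-.004),"rear mid":q(-.051,.002),"tip":q(.091,-.001)}
for k,v in N.items(): print(k,(v*1000).round(1),"top",proj("top",v).round(1),"scene",proj("scene",v).round(1))
print("meas top tip",f(322,150,350,150,5),"rear",f(297,492,350,150,5))
print("meas scene front bottom",f(257,388,130,130,5),"tip",f(257,468,130,130,5))
b=cv2.imread("pics/scene0.png")
E
```

```text
front bottom [ 635.5 -273.3  146.5] top [[412.6 204. ]] scene [[182.  208.9]]
rear mid [ 545.8 -266.2  152.7] top [[409.5 247.9]] scene [[181.4 181.2]]
tip [ 687.3 -277.4  149.5] top [[415.2 178.6]] scene [[182.  224.5]]
meas top tip (414.0, 179.6) rear (409.0, 248.0)
meas scene front bottom (181.0, 207.2) tip (181.0, 223.2)
```

Call:
servo_tool:
  travel:
    - [0,1.5,-0.4]
    - [0,2,-0.4]
    - [0,1.5,0]
    - [0,1,0]
    - [0,0.5,0]
    - [0,0,0]
    - [0,0,0]
  spin: [0,0,0,0,0,0,0]
  gripper: [0.5,0.5,0.5,0.5,0.5,0.5,0.5]

```text
t: 5.78
ee_pos: [0.6053, -0.2719, 0.0867]
orientation: [-1.246, -1.151, 1.151]
contact_force: [0.2, -0.3, -0.7]
finger_gap: 0.0134
```

```bash
python3 - <<'E'
from h import *
plan([.603,-.271,.054],1.4918)
b,d=grab("scene","s5");crop(b,150,160,230,260,6,"s5c");b,d=grab("top","t5");crop(b,350,150,440,270,5,"t5c")
E
```

```text
t 5.78 tcp [ 605.3 -271.9   86.7] gap 13.4 F [ 0.25 -0.35 -0.71] q [ 0.05  0.46  0.43  1.59 -0.21  1.14  2.02]
axes x [ 0.079  0.997 -0.   ] y [ 0. -0. -1.] z [-0.997  0.079 -0.   ] jaw yaw 1.4922
shift cm [0.07 3.27 0.24]
spin 0.0004 alt -3.1412
```

View pics/s5c.png

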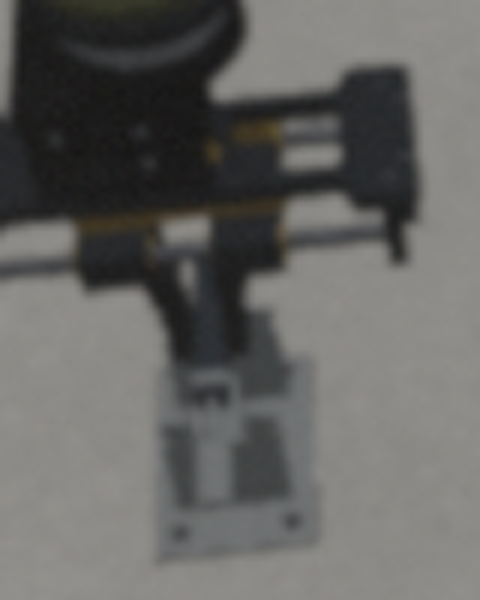

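View pics/t5c.png

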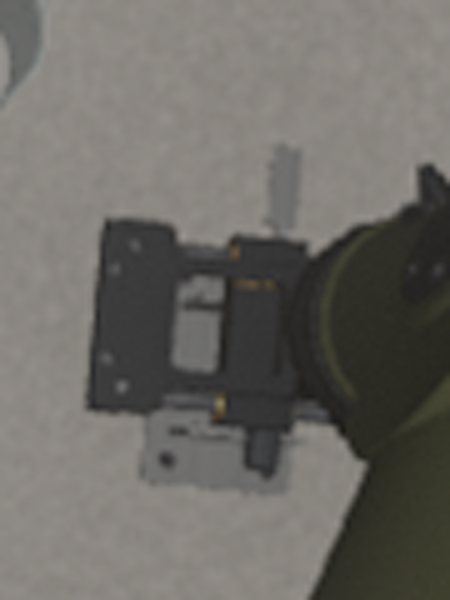

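```bash
python3 - <<'E'
from h import *
f=lambda a,c,x0,y0,k:(x0+(a+.5)/k-.5,y0+(c+.5)/k-.5)
A=ray("top",[f(285,146,350,150,5)],.086)[0];B=ray("top",[f(262,474,350,150,5)],.088)[0]
print(A*1000,B*1000,np.linalg.norm(A-B)); r=np.array([.599,-.2697]);t=-.079
for P in(A,B):
    d=P[:2]-r;print("rest frame top",d@[np.cos(t),np.sin(t)]*1000,d@[-np.sin(t),np.cos(t)]*1000)
r=np.array([.600,-.2725])
for P in ray("scene",[f(211,398,150,160,6)],.086):
    d=P[:2]-r;print("rest frame scene",d@[np.cos(t),np.sin(t)]*1000,d@[-np.sin(t),np.cos(t)]*1000)
E
```

```text
[ 695.79858531 -276.29941146   86.        ] [ 552.07609585 -267.14703772   88.        ] 0.14402749710094484
rest frame top 97.01749376577918 1.0603077727487402
rest frame top -46.979028546246475 -1.1581338435615371
rest frame scene 36.5525574127037 -0.16374661599135926
```

Call:
servo_tool:
  travel:
    - [0,1,0]
    - [0,1,0]
    - [0,0.7,0]
    - [0,0.3,0]
    - [0,0,0]
    - [0,0,0]
  spin: [0,0,0,0,0,0]
  gripper: [0.5,0.5,0.5,0.5,0.5,0.5]

```text
t: 6.38
ee_pos: [0.6049, -0.272, 0.0562]
orientation: [-1.245, -1.151, 1.151]
contact_force: [0.6, 0.0, -0.1]
finger_gap: 0.0136
```

```bash
python3 - <<'E'
from h import *
plan([.603,-.271,.054],1.4918)
b,d=grab("scene","s6");crop(b,150,160,230,260,6,"s6c")
E
```

```text
t 6.38 tcp [ 604.9 -272.    56.2] gap 13.6 F [ 0.57  0.03 -0.05] q [ 0.06  0.49  0.42  1.61 -0.22  1.09  2.03]
axes x [0.079 0.997 0.   ] y [-0.001  0.    -1.   ] z [-0.997  0.079  0.001] jaw yaw 1.4919
shift cm [0.08 0.22 0.2 ]
spin 0.0001 alt -3.1415
```

View pics/s6c.png

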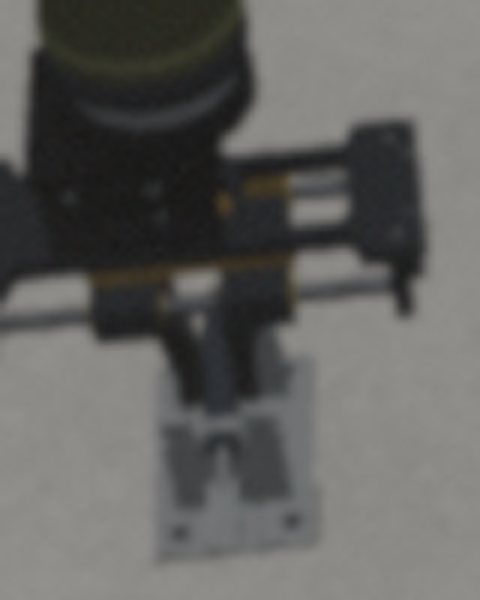

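The crop shows the handle front at (222,440), inside the near notch. I'll lower it the last 2 mm until it touches.

Call:
servo_tool:
  travel:
    - [0,0.15,0]
    - [0,0.1,0]
    - [0,0.05,0]
    - [0,0,0]
  spin: [0,0,0,0]
  gripper: [0.5,0.5,0.5,0.5]

```text
t: 6.77
ee_pos: [0.6054, -0.2721, 0.0542]
orientation: [-1.246, -1.152, 1.151]
contact_force: [-0.9, 0.8, 2.5]
finger_gap: 0.0136
```

Call:
servo_tool:
  travel:
    - [0,0,0]
    - [0,0,0]
    - [0,0,0]
    - [0,0,0]
    - [0,0,0]
  spin: [0,0,0,0,0]
  gripper: [1.5,1.8,2.2,2.6,3]
  squeeze: 20

```text
t: 7.18
ee_pos: [0.605, -0.2719, 0.0534]
orientation: [-1.245, -1.151, 1.151]
contact_force: [-0.4, 0.0, -0.3]
finger_gap: 0.0264
```

Call:
servo_tool:
  travel:
    - [0,-0.5,0]
    - [0,-1,0]
    - [0,-2,0]
    - [0,-3,0]
    - [0,-3,0]
    - [0,-3,0]
    - [0,-2,0]
    - [0,0,0]
  spin: [0,0,0,0,0,0,0,0]
  gripper: [3,3,3,3,3,3,3,3]

```text
t: 7.85
ee_pos: [0.6077, -0.2736, 0.2058]
orientation: [-1.255, -1.157, 1.148]
contact_force: [0.3, -0.8, 0.4]
finger_gap: 0.03
```

```bash
python3 - <<'E'
from h import *
plan(None)
b,d=grab("scene","s7");crop(b,150,160,230,260,6,"s7c")
E
```

```text
t 7.85 tcp [ 607.7 -273.6  205.8] gap 30.0 F [ 0.35 -0.84  0.44] q [ 0.04  0.37  0.46  1.46 -0.17  1.34  1.99]
axes x [ 0.079  0.997 -0.003] y [ 0.01  -0.003 -1.   ] z [-0.997  0.079 -0.01 ] jaw yaw 1.4918
```

View pics/s7c.png

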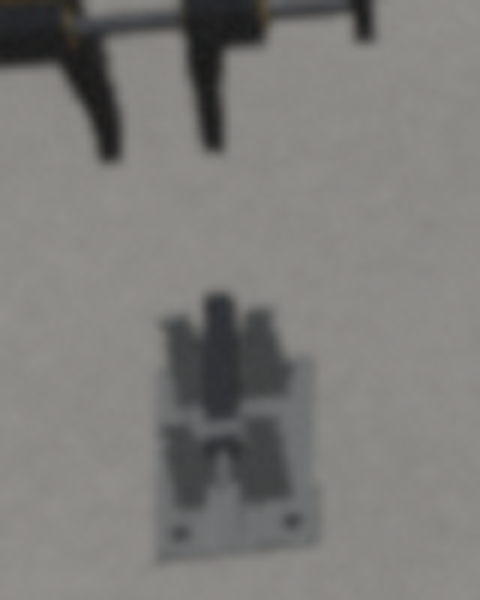

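```bash
python3 - <<'E'
from h import *
c=np.array([.587,.2715]);t=-.192
Rm=np.array([[np.cos(t),-np.sin(t)],[np.sin(t),np.cos(t)]])
def rim(off):
    # octagon inset by off
    a,b,k=.105-off,.080-off,.0297-off*(2-2**.5)
    return np.array([(a,b-k),(a-k,b),(-a+k,b),(-a,b-k),(-a,-b+k),(-a+k,-b),(a-k,-b),(a,-b+k)])
for n,(x0,y0,x1,y1) in(("top",(105,165,215,285)),("scene",(340,150,430,230))):
    b=cv2.imread(f"pics/{n}0.png");k=5 if n=="top" else 6
    im=cv2.resize(b[y0:y1,x0:x1],None,fx=k,fy=k,interpolation=cv2.INTER_CUBIC)
    for off in(0,.009):
        X=np.c_[c+rim(off)@Rm.T,np.full(8,.069)];uv=(proj(n,X)-[x0,y0]+.5)*k-.5
        cv2.polylines(im,[uv.round().astype(int)],True,(0,0,255),1)
    X=np.r_[c+Rm@[.0868,.0618],.069];print(X)
    cv2.circle(im,tuple(int(q) for q in ((proj(n,X)[0]-[x0,y0]+.5)*k)),3,(0,255,255),-1)
    cv2.imwrite(f"pics/o_{n}.png",im)
E
```

```text
[0.68399784 0.315601   0.069     ]
[0.68399784 0.315601   0.069     ]
```

View pics/o_top.png

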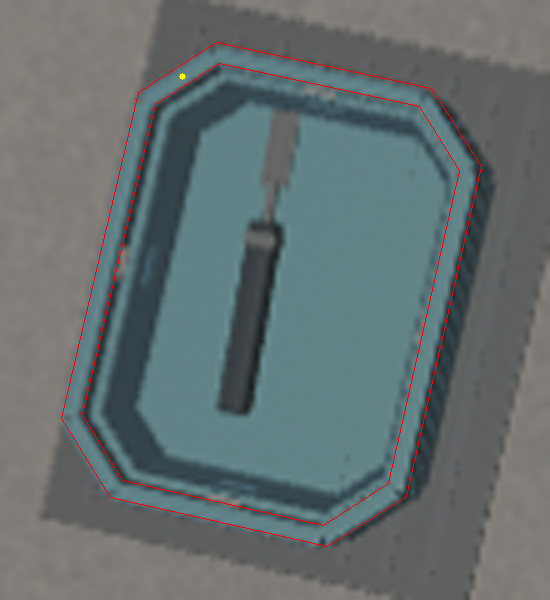

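View pics/o_scene.png

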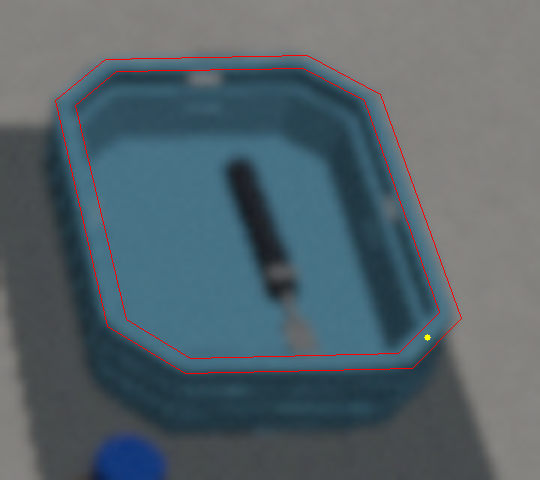

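The overlay agrees with the rim in both views to about 1 px, with the corner at top (182,76) and scene (427,337). I'll go to corner (684.5, 315) with jaw yaw 0.593, spinning first.

Call:
servo_tool:
  travel:
    - [0,0,0]
    - [0,0,0]
    - [0,0,0]
    - [0,0,0]
    - [0,0,0]
    - [0,0,0]
    - [0,0,0]
    - [0,0,0]
    - [0,0,0]
    - [0,0,0]
  spin: [0.112,0.112,0.112,0.112,0.112,0.112,0.112,0.112,0,0]
  gripper: [3,3,3,3,3,3,3,3,3,3]

```text
t: 8.73
ee_pos: [0.6046, -0.2716, 0.1977]
orientation: [-1.519, -0.468, 0.47]
contact_force: [-0.9, 0.3, 0.1]
finger_gap: 0.0299
```

```bash
python3 - <<'E'
from h import *
plan([.6845,.315,.2],.593)
E
```

```text
t 8.73 tcp [ 604.6 -271.6  197.7] gap 29.9 F [-0.93  0.29  0.13] q [-0.07  0.4   0.6   1.47 -0.23  1.34  1.15]
axes x [ 0.826  0.564 -0.001] y [-0.001  0.    -1.   ] z [-0.564  0.826  0.001] jaw yaw 0.5992
shift cm [39.68 -0.22 43.94]
spin 0.0062 alt -3.1354
```

Call:
servo_tool:
  travel:
    - [1.2,0,1.33]
    - [2.5,0,2.77]
    - [2.5,0,2.77]
    - [2.5,0,2.77]
    - [2.5,0,2.77]
    - [2.5,0,2.77]
    - [2.5,0,2.77]
    - [2.5,0,2.77]
    - [2.5,0,2.77]
    - [2.5,0,2.77]
    - [2.5,0,2.77]
    - [2.5,0,2.77]
  spin: [0,0,0,0,0,0,0,0,0,0,0,0]
  gripper: [3,3,3,3,3,3,3,3,3,3,3,3]

```text
t: 9.73
ee_pos: [0.6638, 0.1541, 0.1984]
orientation: [-1.519, -0.469, 0.47]
contact_force: [1.5, -0.6, -0.2]
finger_gap: 0.0298
```

Call:
servo_tool:
  travel:
    - [2.5,0,2.77]
    - [2.5,1,2.77]
    - [2.5,2,2.77]
    - [2.5,2,2.77]
    - [1,2,1.11]
    - [0,0,0]
    - [0,0,0]
  spin: [0,0,0,0,0,0.006,0]
  gripper: [3,3,3,3,3,3,3]

```text
t: 10.32
ee_pos: [0.6849, 0.3145, 0.1265]
orientation: [-1.521, -0.462, 0.469]
contact_force: [0.6, -0.3, 1.1]
finger_gap: 0.0301
```

```bash
python3 - <<'E'
from h import *
plan([.6845,.315,.0575],.593)
b,d=grab("scene","s8");crop(b,350,90,450,220,5,"s8c");s,R=state();print(proj("scene",[s["ee_pos"]]))
b,d=grab("top","t8");crop(b,90,130,220,270,4,"t8c")
E
```

```text
t 10.32 tcp [684.9 314.5 126.5] gap 30.1 F [ 0.62 -0.34  1.06] q [-0.71  0.62  0.38  1.27 -0.22  1.3   0.26]
axes x [ 0.829  0.56  -0.005] y [-0.004 -0.002 -1.   ] z [-0.56   0.829  0.   ] jaw yaw 0.5942
shift cm [0.03 6.9  0.06]
spin 0.0012 alt -3.1404
[[415.52168096 190.75324079]]
```

View pics/s8c.png

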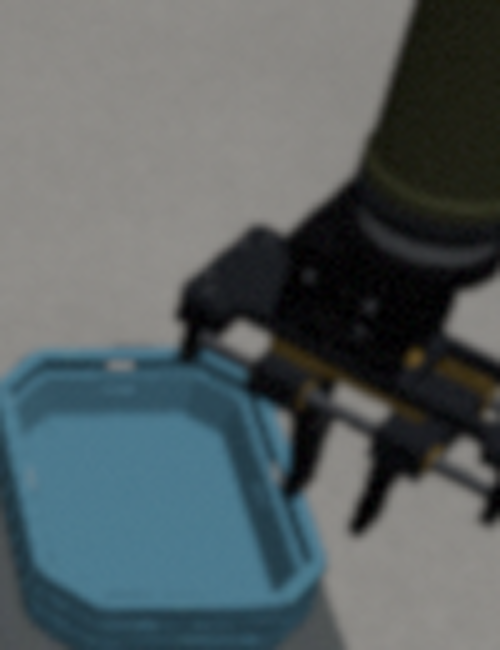

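View pics/t8c.png

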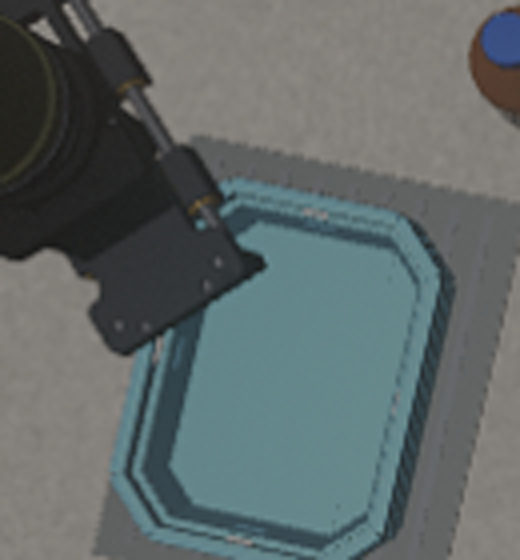

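Call:
servo_tool:
  travel:
    - [0,1.5,0]
    - [0,1.8,0]
    - [0,1.2,0]
    - [0,0.3,0]
    - [0,0,0]
    - [0,0,0]
  spin: [0,0,0,0,0,0]
  gripper: [3,3,3,3,3,3]

```text
t: 10.92
ee_pos: [0.6873, 0.3132, 0.0824]
orientation: [-1.521, -0.463, 0.461]
contact_force: [0.0, 1.0, -0.3]
finger_gap: 0.03
```

```bash
python3 - <<'E'
from h import *
plan([.6845,.315,.0575],.593)
b,d=grab("scene","s9");crop(b,380,160,440,230,8,"s9c");s,R=state();print((proj("scene",[s["ee_pos"]])-[380,160]+.5)*8)
E
```

```text
t 10.92 tcp [687.3 313.2  82.4] gap 30.0 F [ 0.    0.97 -0.26] q [-0.7   0.65  0.37  1.31 -0.23  1.22  0.27]
axes x [0.831 0.556 0.001] y [ 0.001  0.    -1.   ] z [-0.556  0.831 -0.   ] jaw yaw 0.5894
shift cm [-0.13  2.49  0.3 ]
spin -0.0036 alt 3.138
[[258.58190287 350.10026491]]
```

View pics/s9c.png

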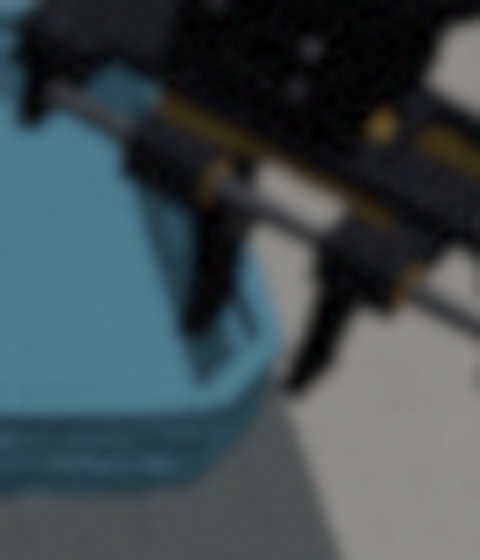

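Call:
servo_tool:
  travel:
    - [-0.25,0,0.25]
    - [0,0.7,0]
    - [0,0.8,0]
    - [0,0.6,0]
    - [0,0.3,0]
    - [0,0,0]
    - [0,0,0]
  spin: [0,0,0,0,0,0,0]
  gripper: [3,3,3,3,3,3,3]

```text
t: 11.55
ee_pos: [0.6829, 0.3143, 0.0566]
orientation: [-1.521, -0.462, 0.463]
contact_force: [0.2, -0.5, -0.8]
finger_gap: 0.0297
```

```bash
python3 - <<'E'
from h import *
plan([.6845,.315,.0575],.593)
b,d=grab("scene","s10");crop(b,380,160,440,230,8,"s10c")
E
```

```text
t 11.55 tcp [682.9 314.3  56.6] gap 29.7 F [ 0.24 -0.52 -0.85] q [-0.7   0.66  0.36  1.34 -0.24  1.18  0.27]
axes x [ 0.831  0.556 -0.001] y [-0.001 -0.001 -1.   ] z [-0.556  0.831 -0.   ] jaw yaw 0.59
shift cm [ 0.18 -0.09 -0.03]
spin -0.003 alt 3.1386
```

View pics/s10c.png

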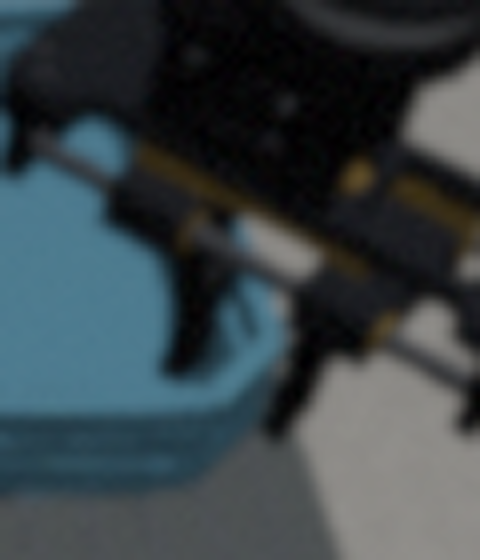

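Call:
servo_tool:
  travel:
    - [0,-0.1,0]
    - [0,0,0]
    - [0,0,0]
    - [0,0,0]
    - [0,0,0]
    - [0,0,0]
    - [0,0,0]
  spin: [0,0,0,0,0,0,0]
  gripper: [2.5,2,1.5,1,0.5,0.5,0.5]
  squeeze: 10

```text
t: 12.18
ee_pos: [0.6831, 0.3145, 0.0584]
orientation: [-1.521, -0.462, 0.462]
contact_force: [0.3, 0.5, 0.3]
finger_gap: 0.0089
```

```bash
python3 - <<'E'
from h import *
plan([.6845,.315,.0575],.593);print(arm.observe()["ft_torque"])
b,d=grab("scene","s11");crop(b,350,150,440,230,6,"s11c")
E
```

```text
t 12.18 tcp [683.1 314.5  58.4] gap 8.9 F [0.31 0.5  0.33] q [-0.71  0.66  0.36  1.34 -0.24  1.18  0.27]
axes x [0.831 0.556 0.   ] y [ 0.  0. -1.] z [-0.556  0.831 -0.   ] jaw yaw 0.5901
shift cm [ 0.14  0.09 -0.03]
spin -0.0029 alt 3.1387
[-0.07011619  0.03431814  0.02169458]
```

View pics/s11c.png

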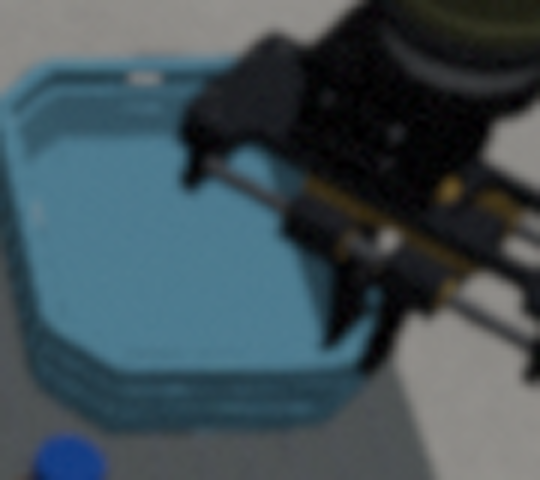

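Call:
servo_tool:
  travel:
    - [0,0,0]
    - [0,0,0]
    - [0,-0.2,0]
    - [0,-0.2,0]
    - [0,-0.2,0]
    - [0,-0.2,0]
    - [0,-0.2,0]
    - [0,-0.2,0]
    - [0,0,0]
  spin: [0,0,0,0,0,0,0,0,0]
  gripper: [0.5,0.5,0.5,0.5,0.5,0.5,0.5,0.5,0.5]
  squeeze: 20

```text
t: 12.98
ee_pos: [0.6831, 0.3147, 0.0707]
orientation: [-1.521, -0.462, 0.462]
contact_force: [-0.6, 0.3, -2.7]
finger_gap: 0.0089
```

```bash
python3 - <<'E'
from h import *
plan(None);print(arm.observe()["ft_torque"])
b,d=grab("scene","s12");crop(b,340,150,440,230,6,"s12c")
E
```

```text
t 12.98 tcp [683.1 314.7  70.7] gap 8.9 F [-0.62  0.26 -2.71] q [-0.71  0.65  0.37  1.33 -0.23  1.2   0.27]
axes x [0.831 0.556 0.   ] y [ 0.  0. -1.] z [-0.556  0.831  0.   ] jaw yaw 0.5901
[ 0.06986659 -0.09379356 -0.02859941]
```

View pics/s12c.png

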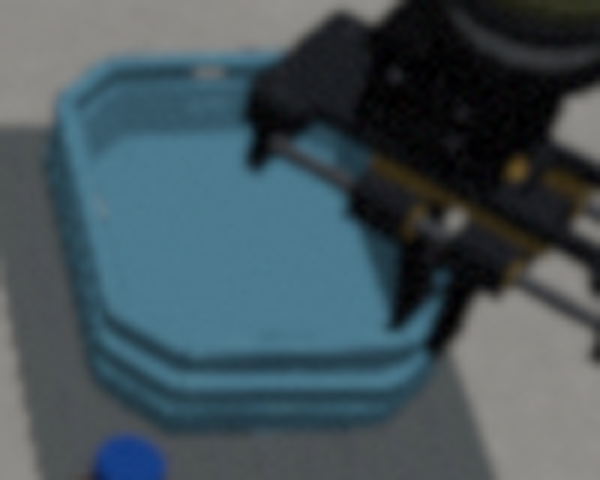

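Call:
servo_tool:
  travel:
    - [0,-0.2,0]
    - [0,-0.2,0]
    - [0,-0.2,0]
    - [0,-0.2,0]
    - [0,-0.2,0]
    - [0,0,0]
  spin: [0,0,0,0,0,0]
  gripper: [0.5,0.5,0.5,0.5,0.5,0.5]

```text
t: 13.53
ee_pos: [0.6837, 0.3146, 0.0815]
orientation: [-1.521, -0.464, 0.461]
contact_force: [0.0, 1.2, -1.0]
finger_gap: 0.0085
```

```bash
cat >> h.py <<'E'
def floorfit(n,d,b,x=(.5,.68),y=(.19,.36)):
    pass
E
python3 - <<'E'
from h import *
plan(None);print(arm.observe()["ft_torque"])
b,d=grab("scene","s13");crop(b,340,150,440,230,6,"s13c");np.save("scene13.npy",d)
# rim height at the visible corners: sample top-rim points near corners b,c,d by max z in a small neighbourhood
u,v,P=cloud("scene",d)
c=np.array([.587,.2715]);t=-.192;Rm=np.array([[np.cos(t),-np.sin(t)],[np.sin(t),np.cos(t)]])
L=(P[:,:2]-c)@Rm
f=(abs(L[:,0])<.05)&(abs(L[:,1])<.04)&(P[:,2]<.12)
A=np.c_[L[f],np.ones(f.sum())]
for _ in range(3):
    k,_r,_,_=np.linalg.lstsq(A,P[f][:,2],rcond=None);r=P[f][:,2]-A@k;g=abs(r)<.006;idx=np.nonzero(f)[0][g];f=np.zeros_like(f);f[idx]=1;A=np.c_[L[f],np.ones(f.sum())]
print("floor plane slopes",k,f.sum(),r.std())
for nm,q in(("c1",(.0868,.0618)),("c2",(-.0868,.0618)),("c3",(-.0868,-.0618)),("c4",(.0868,-.0618))): print(nm,(np.r_[q,1]@k-.033).round(4))
E
```

```text
t 13.53 tcp [683.7 314.6  81.5] gap 8.5 F [ 0.04  1.22 -1.03] q [-0.71  0.64  0.37  1.32 -0.23  1.22  0.26]
axes x [0.831 0.556 0.002] y [ 0.002  0.001 -1.   ] z [-0.556  0.831 -0.   ] jaw yaw 0.59
[ 0.04383041 -0.14837286 -0.0379182 ]
floor plane slopes [0.03037539 0.02399062 0.05057933] 679 0.0016628011896493676
c1 0.0217
c2 0.0164
c3 0.0135
c4 0.0187
```

View pics/s13c.png

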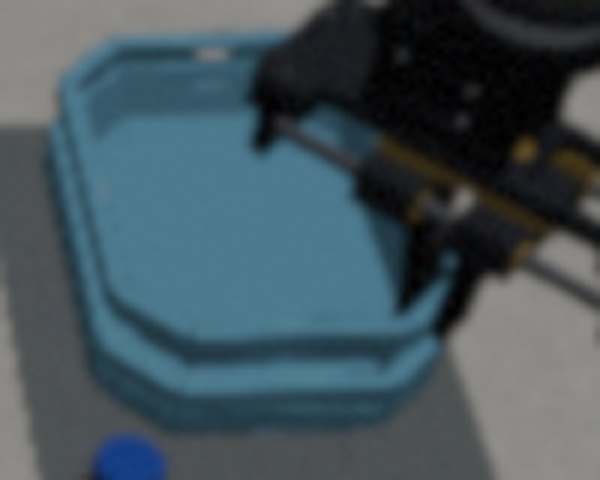

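The peel went off too flat: the plane fit puts the near corner about 22 mm up and the opposite one about 13 mm up. The tray is still inside the nest, so I'll relax the grip to let the far end settle back.

Call:
servo_tool:
  travel:
    - [0,0,0]
    - [0,0,0]
    - [0,0,0]
    - [0,0,0]
  spin: [0,0,0,0]
  gripper: [0.5,0.5,0.5,0.5]
  squeeze: 5

```text
t: 13.92
ee_pos: [0.683, 0.3145, 0.0801]
orientation: [-1.521, -0.462, 0.462]
contact_force: [0.1, 0.3, -0.7]
finger_gap: 0.0096
```

```bash
cat >> h.py <<'E'
def tilt(n,d,c=(.587,.2715),t=-.192,zb=.033):
    u,v,P=cloud(n,d);c=np.array(c);Rm=np.array([[np.cos(t),-np.sin(t)],[np.sin(t),np.cos(t)]])
    L=(P[:,:2]-c)@Rm
    f=(abs(L[:,0])<.05)&(abs(L[:,1])<.04)&(P[:,2]<zb+.09)
    for _ in range(4):
        A=np.c_[L[f],np.ones(f.sum())];k=np.linalg.lstsq(A,P[f][:,2],rcond=None)[0];r=P[f][:,2]-A@k
        idx=np.nonzero(f)[0][abs(r)<.006];f=np.zeros_like(f);f[idx]=1
    print("n",f.sum(),"std",r.std().round(4),{nm:float((np.r_[q,1]@k-zb).round(4)) for nm,q in(("c1",(.0868,.0618)),("c2",(-.0868,.0618)),("c3",(-.0868,-.0618)),("c4",(.0868,-.0618)))})
E
python3 - <<'E'
from h import *
plan(None);print(arm.observe()["ft_torque"])
tilt("scene",np.load("scene0.npy"))
b,d=grab("scene","s14");crop(b,340,150,440,230,6,"s14c");tilt("scene",d)
E
```

```text
t 13.92 tcp [683.  314.5  80.1] gap 9.6 F [ 0.08  0.31 -0.65] q [-0.71  0.64  0.37  1.32 -0.23  1.22  0.26]
axes x [ 0.831  0.556 -0.   ] y [-0. -0. -1.] z [-0.556  0.831 -0.   ] jaw yaw 0.59
[ 0.03866577 -0.05754586  0.07698268]
n 556 std 0.0018 {'c1': -0.0005, 'c2': -0.0004, 'c3': -0.0012, 'c4': -0.0012}
n 657 std 0.0016 {'c1': 0.0199, 'c2': 0.0071, 'c3': -0.0007, 'c4': 0.012}
```

View pics/s14c.png

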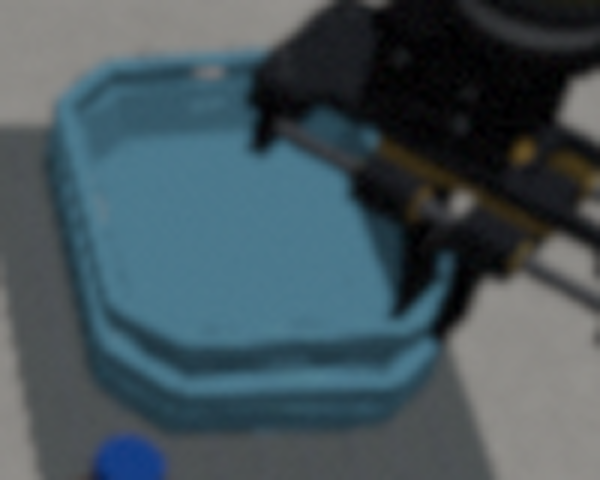

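The far corner is seated again (c3 about 0, c1 about 20 mm; the same fit read zero on the initial image to within 1 mm). I'll raise another 6 mm with the light grip for margin.

Call:
servo_tool:
  travel:
    - [0,-0.1,0]
    - [0,-0.1,0]
    - [0,-0.1,0]
    - [0,-0.1,0]
    - [0,-0.1,0]
    - [0,-0.1,0]
    - [0,0,0]
    - [0,0,0]
    - [0,0,0]
  spin: [0,0,0,0,0,0,0,0,0]
  gripper: [0.5,0.5,0.5,0.5,0.5,0.5,0.5,0.5,0.5]

```text
t: 14.72
ee_pos: [0.6831, 0.3145, 0.0862]
orientation: [-1.521, -0.462, 0.462]
contact_force: [1.3, -1.0, -0.5]
finger_gap: 0.01
```

```bash
python3 - <<'E'
from h import *
plan(None)
b,d=grab("scene","s15");crop(b,340,150,440,230,6,"s15c");tilt("scene",d)
E
```

```text
t 14.72 tcp [683.1 314.5  86.2] gap 10.0 F [ 1.27 -0.99 -0.49] q [-0.71  0.64  0.37  1.32 -0.23  1.23  0.26]
axes x [0.831 0.556 0.   ] y [ 0.  0. -1.] z [-0.556  0.831  0.   ] jaw yaw 0.59
n 650 std 0.0016 {'c1': 0.0256, 'c2': 0.0095, 'c3': -0.0005, 'c4': 0.0155}
```

View pics/s15c.png

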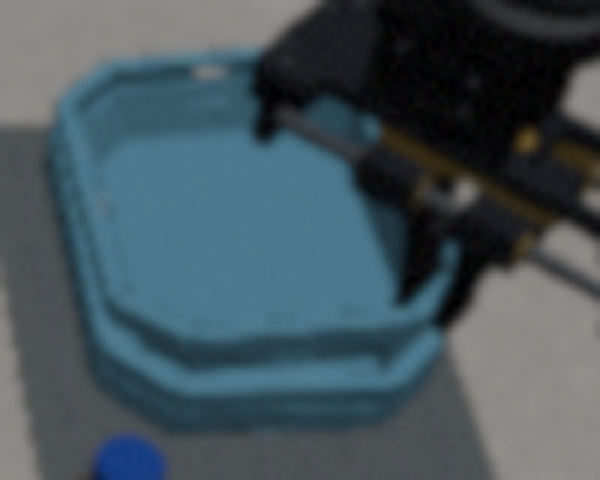

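Step 2 is clearly met (c1 26 mm up, c3 seated). Now I'll firm the grip and lift.

Call:
servo_tool:
  travel:
    - [0,0,0]
    - [0,0,0]
    - [0,0,0]
    - [0,-0.3,0]
    - [0,-0.3,0]
    - [0,-0.3,0]
    - [0,-0.3,0]
    - [0,-0.3,0]
    - [0,0,0]
    - [0,0,0]
  spin: [0,0,0,0,0,0,0,0,0,0]
  gripper: [0.5,0.5,0.5,0.5,0.5,0.5,0.5,0.5,0.5,0.5]
  squeeze: 45

```text
t: 15.6
ee_pos: [0.6833, 0.3146, 0.1017]
orientation: [-1.521, -0.463, 0.462]
contact_force: [-0.5, 0.3, -0.0]
finger_gap: 0.0081
```

```bash
python3 - <<'E'
from h import *
plan(None);print(arm.observe()["ft_torque"])
b,d=grab("scene","s16");crop(b,340,130,440,230,6,"s16c");tilt("scene",d)
E
```

```text
t 15.6 tcp [683.3 314.6 101.7] gap 8.1 F [-0.48  0.27 -0.03] q [-0.71  0.62  0.37  1.31 -0.23  1.25  0.26]
axes x [0.831 0.556 0.001] y [ 0.001  0.    -1.   ] z [-0.556  0.831  0.   ] jaw yaw 0.59
[-0.04199719 -0.07587595  0.038719  ]
n 325 std 0.0015 {'c1': 0.0376, 'c2': 0.0346, 'c3': 0.027, 'c4': 0.03}
```

View pics/s16c.png

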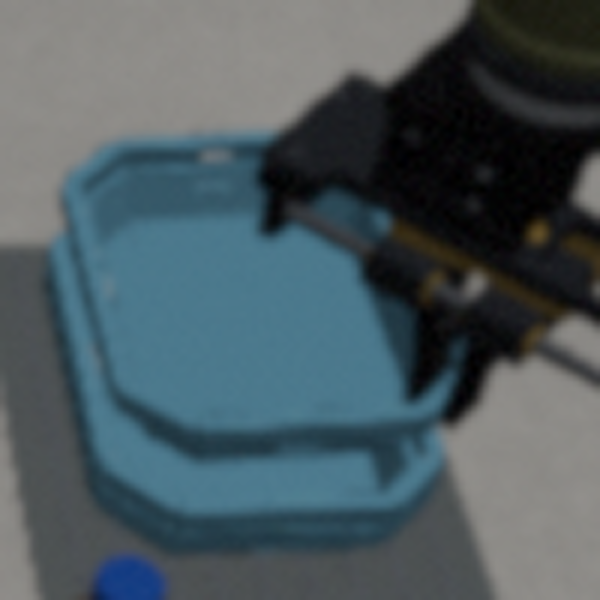

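The crop shows the tray free and nearly level with the second tray still nested at (250,490). Lifting higher.

Call:
servo_tool:
  travel:
    - [0,0,0]
    - [0,-0.5,0]
    - [0,-1,0]
    - [0,-1.5,0]
    - [0,-1.5,0]
    - [0,-1.5,0]
    - [0,-1.5,0]
    - [0,-1.5,0]
    - [0,-1,0]
    - [0,-0.5,0]
    - [0,0,0]
  spin: [0,0,0,0,0,0,0,0,0,0,0]
  gripper: [0.5,0.5,0.5,0.5,0.5,0.5,0.5,0.5,0.5,0.5,0.5]
  squeeze: 60

```text
t: 16.57
ee_pos: [0.6838, 0.3147, 0.2083]
orientation: [-1.52, -0.464, 0.46]
contact_force: [0.5, -0.3, -0.4]
finger_gap: 0.0081
```

```bash
python3 - <<'E'
from h import *
plan([.620,.015,.205],.593)
b,d=grab("scene","s17");crop(b,330,70,450,230,4,"s17c")
E
```

```text
t 16.57 tcp [683.8 314.7 208.3] gap 8.1 F [ 0.52 -0.3  -0.42] q [-0.71  0.57  0.39  1.18 -0.21  1.43  0.24]
axes x [0.831 0.556 0.003] y [ 0.003  0.001 -1.   ] z [-0.556  0.831 -0.   ] jaw yaw 0.59
shift cm [-21.97   0.27 -21.35]
spin -0.003 alt 3.1386
```

View pics/s17c.png

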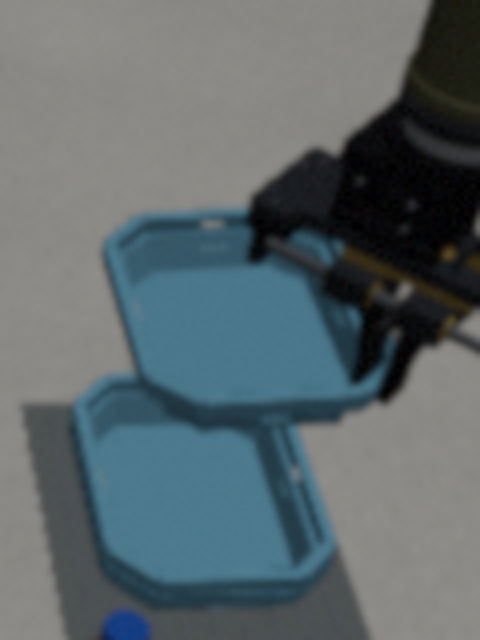

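The tray is held above the stack, which remains nested. Next I carry it to the pad with gentle ramps.

Call:
servo_tool:
  travel:
    - [-0.3,0,-0.3]
    - [-0.7,0,-0.7]
    - [-1.2,0,-1.2]
    - [-1.6,0,-1.6]
    - [-2,0,-1.9]
    - [-2,0,-1.9]
    - [-2,0,-1.9]
    - [-2,0,-1.9]
    - [-2,0,-1.9]
    - [-2,0,-1.9]
    - [-2,0,-1.9]
    - [-1.6,0,-1.5]
  spin: [0,0,0,0,0,0,0,0,0,0,0,0]
  gripper: [0.5,0.5,0.5,0.5,0.5,0.5,0.5,0.5,0.5,0.5,0.5,0.5]

```text
t: 17.62
ee_pos: [0.6238, 0.048, 0.2055]
orientation: [-1.522, -0.459, 0.461]
contact_force: [0.7, -0.8, -1.2]
finger_gap: 0.0082
```

Call:
servo_tool:
  travel:
    - [-1.3,0,-1.3]
    - [-0.9,0,-0.9]
    - [-0.4,0,-0.4]
    - [0,0,0]
    - [0,0,0]
    - [0,0,0]
    - [0,0,0]
  spin: [0,0,0,0,0,0,0]
  gripper: [0.5,0.5,0.5,0.5,0.5,0.5,0.5]

```text
t: 18.2
ee_pos: [0.6184, 0.0178, 0.2059]
orientation: [-1.52, -0.464, 0.464]
contact_force: [-0.7, 0.3, -0.8]
finger_gap: 0.0083
```

```bash
python3 - <<'E'
from h import *
plan([.620,.015,.205],.593)
b,d=grab("scene","s18");s,R=state()
P=s["ee_pos"];tilt("scene",d,c=P[:2]-np.array([.097,.0441]),zb=.15)
u,v,Q=cloud("scene",d);L=Q[:,:2]-(P[:2]-np.array([.097,.0441]));print(np.unique((Q[(abs(L)<.03).all(1),2]*100).round(),return_counts=True))
b2,d2=grab("top","t18");u,v,Q=cloud("top",d2);m=(Q[:,2]>.2)&(Q[:,2]<.23);print(P)
E
```

```text
t 18.2 tcp [618.4  17.8 205.9] gap 8.3 F [-0.73  0.35 -0.8 ] q [-0.48  0.28  0.5   1.57 -0.14  1.32  0.63]
axes x [0.83  0.558 0.   ] y [-0.  0. -1.] z [-0.558  0.83   0.001] jaw yaw 0.5925
shift cm [-0.02  0.09 -0.32]
spin -0.0005 alt 3.1411
n 0 std nan {'c1': -0.15, 'c2': -0.15, 'c3': -0.15, 'c4': -0.15}
(array([ 0.,  1., 17., 18., 31., 32., 56., 57., 58.]), array([293,   8, 325,   1,   2,  35,   4,   4,   1]))
[0.61836333 0.01751822 0.20595205]
  ret = _var(a, axis=axis, dtype=dtype, out=out, ddof=ddof,
  arrmean = um.true_divide(arrmean, div, out=arrmean,
  ret = ret.dtype.type(ret / rcount)
```

View pics/s18.png

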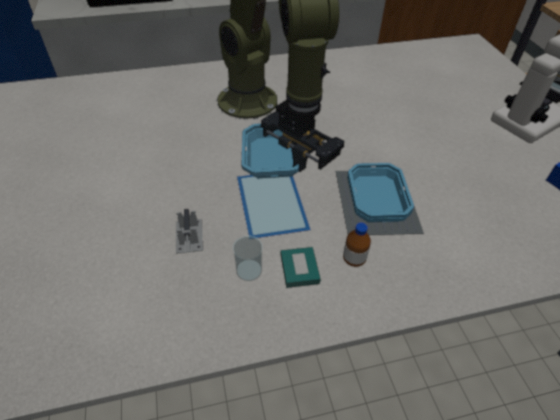

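View pics/t18.png

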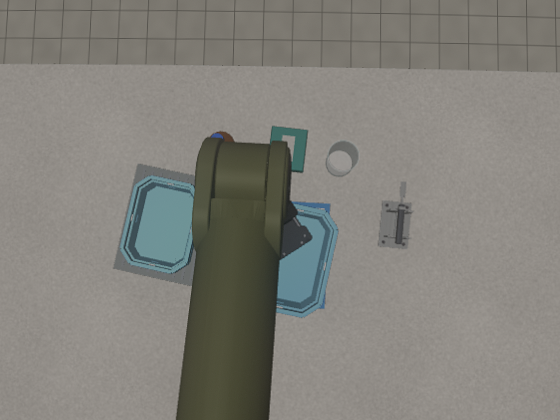

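```bash
python3 - <<'E'
from h import *
b,d=grab("scene","s19");u,v,Q=cloud("scene",d)
L=Q[:,:2]-[.521,-.027];f=(abs(L)<.045).all(1)&(Q[:,2]>.14)&(Q[:,2]<.2)
for _ in range(3):
    A=np.c_[L[f],np.ones(f.sum())];k=np.linalg.lstsq(A,Q[f][:,2],rcond=None)[0];r=Q[f][:,2]-A@k;i=np.nonzero(f)[0][abs(r)<.005];f=np.zeros_like(f);f[i]=1
print("floor slopes",k,"tilt",np.hypot(*k[:2]))
rm=(Q[:,2]>.17)&(Q[:,2]<.225)&(Q[:,0]<.66)&(Q[:,0]>.38)&(Q[:,1]>-.2)&(Q[:,1]<-.0);print("tray left edge extents",Q[rm].min(0),Q[rm].max(0))
tilt("scene",d,zb=.019)
rm=(Q[:,2]>.048)&(Q[:,2]<.062)&(Q[:,0]>.45)&(Q[:,0]<.7)&(Q[:,1]>.15)&(Q[:,1]<.38);print("2nd rim",rect(Q[rm]),np.median(Q[rm,2]))
hd=(Q[:,2]>.056)&(Q[:,2]<.075)&(Q[:,0]>.53)&(Q[:,0]<.68)&(abs(Q[:,1]+.272)<.03)
b2=cv2.imread("pics/t18.png");crop(b2,360,170,430,260,6,"t18c")
s=arm.observe();print(s["t"],s["dq"].round(3))
E
```

```text
floor slopes [0.06835253 0.03752735 0.17084066] tilt 0.07797673044944561
tray left edge extents [ 0.41388395 -0.11813992  0.17000302] [ 6.33948636e-01 -2.47537852e-05  2.16245001e-01]
n 676 std 0.0018 {'c1': -0.0015, 'c2': -0.001, 'c3': -0.0011, 'c4': -0.0016}
2nd rim (array([587.5, 271.1]), array([162.1, 218.3]), -0.1849) 0.05332936760911123
18.35 [ 0.004 -0.001  0.007  0.002  0.001  0.002  0.004]
```

View pics/t18c.png

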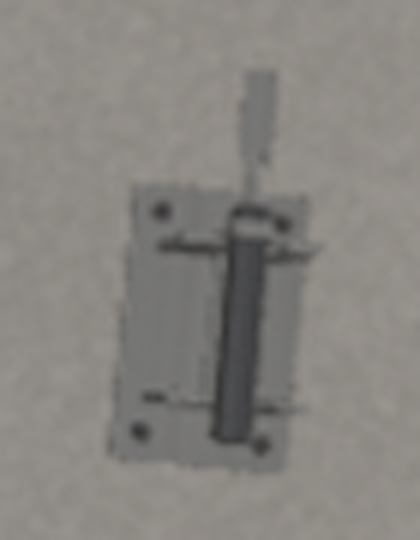

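Call:
servo_tool:
  travel:
    - [0,0,0]
    - [0,0,0]
    - [0,0,0]
    - [0,0,0]
    - [0,0,0]
    - [0,0,0]
    - [0,0,0]
    - [0,0,0]
    - [0,0,0]
    - [0,0,0]
    - [0,0,0]
    - [0,0,0]
  spin: [0,0,0,0,0,0,0,0,0,0,0,0]
  gripper: [0.5,0.5,0.5,0.5,0.5,0.5,0.5,0.5,0.5,0.5,0.5,0.5]

```text
t: 19.35
ee_pos: [0.6182, 0.0159, 0.2062]
orientation: [-1.521, -0.462, 0.462]
contact_force: [0.4, -1.3, -0.5]
finger_gap: 0.0083
```

```bash
python3 - <<'E'
from h import *
b,d=grab("scene","s20");u,v,Q=cloud("scene",d)
L=Q[:,:2]-[.521,-.027];f=(abs(L)<.045).all(1)&(Q[:,2]>.14)&(Q[:,2]<.2)
for _ in range(3):
    A=np.c_[L[f],np.ones(f.sum())];k=np.linalg.lstsq(A,Q[f][:,2],rcond=None)[0];r=Q[f][:,2]-A@k;i=np.nonzero(f)[0][abs(r)<.005];f=np.zeros_like(f);f[i]=1
print("floor",k,"tilt",np.hypot(*k[:2]))
# spatula in rest, from top crop: handle ends centre at z .062
g=lambda a,c:(360+(a+.5)/6-.5,170+(c+.5)/6-.5)
X=ray("top",[g(251,210),g(230,438)],.062);m=X.mean(0)[:2]-[.599,-.2697];t=-.079
print("spatula rest frame mm",m@[np.cos(t),np.sin(t)]*1000,m@[-np.sin(t),np.cos(t)]*1000,"len",np.linalg.norm(X[0]-X[1]),"yaw err",np.arctan2(*(X[0]-X[1])[[1,0]])-t)
plan(None)
E
```

```text
floor [0.06632491 0.03901818 0.17102084] tilt 0.07695071307267264
spatula rest frame mm -0.8142751370257583 1.7141169538538559 len 0.08548414668148649 yaw err -0.002072388228460037
t 19.4 tcp [618.2  15.9 206.2] gap 8.4 F [ 0.4  -0.22 -1.51] q [-0.48  0.28  0.5   1.58 -0.14  1.32  0.63]
axes x [0.831 0.556 0.   ] y [ 0.  0. -1.] z [-0.556  0.831  0.   ] jaw yaw 0.5901
```

The tilt is unchanged after a second of holding, and everything is within limits, so I'll hand it in.

```bash
python3 -c "
from cell import job
print(job.close_job())"
```

```text
the job is handed in; nothing more can be done
None
```

I laid the spatula in both notches of the rest, peeled the top tray off by its +x +y corner, and handed the job in at 19.4 s. The tray is held level over the blue pad.

**One thing went differently than intended.** My first lift used a 20 N grip and came up too flat: the gripped corner was about 22 mm up and the opposite one about 13 mm. I relaxed the grip to 5 N so the far corner sank back into its seat. I then raised the gripped corner again, this time with the far corner down, before firming the grip and lifting away. On that second pass, the plane fits to the tray floor read about 26 mm at the gripped corner and about 0 mm at the opposite one. However, the far side's clips may already have let go once before it.

**Last checks:**
- **Spatula:** it lies in both notches, about 1 mm off along the rest, 2 mm across, with negligible yaw error. Its handle measured 85 mm in the picture instead of 90 mm.
- **Held tray:** the centre is about 2 mm from the pad's centre in plan, worked out from the grip point. The underside is about 169 mm up and the tilt is 0.077 rad. The tilt held steady over 1 s with a 60 N grip.
- **Second tray:** it is still seated within about 1.5 mm and level.
- **Beaker, bottle and slide box:** they look unmoved in the pictures; I did not measure them again.
- **Cameras:** the two cameras disagreed by about 3 mm in y, so I averaged them for the rest and checked them against the fingers.

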